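# Stack two collars on the brazing jig

### The job

Load the jig for the next brazed lamp column: thread the large brass collar down the jig's post first, fully home on the steel seat, then thread the copper collar down on top of it, also fully home, and let go. Lower each collar all the way rather than letting it drop down the post, and leave the dark steel collar where it lies.

Things in the scene. Friction and masses are not known exactly. Their poses are not given: they have to be found in the camera images.
- jig_seat (a point): The jig, fixed to the bench: a blue round foot (diameter 100 mm, 10 mm high) with a bright steel round seat on it (diameter 46 mm, 8 mm high) and a thin steel post (diameter 12 mm, tapered tip) rising 50 mm from the middle of the seat. This point is the middle of the seat's top face, at the foot of the post, 18 mm above the bench; z is up along the post, whose tip is 50 mm above this point.
- brass_collar_mid (a point): Loose yellow brass ring with a beaded band round its middle, lying flat on the bench: outer diameter 56 mm, hole diameter 30 mm, 22 mm high, 0.22 to 0.42 kg. This point is on its axis, half-way up; z is its axis.
- copper_collar_mid (a point): Loose reddish copper ring, plain, lying flat on the bench: outer diameter 44 mm, hole diameter 30 mm, 20 mm high, 0.13 to 0.21 kg. This point is on its axis, half-way up; z is its axis.
- steel_collar_mid (a point): Loose dark grey steel ring of the same size as the copper one (outer diameter 44 mm, hole 30 mm, 20 mm high), lying flat on the bench; not part of the job, to be left where it is. This point is on its axis, half-way up.
Things that resemble listed ones, but are neither listed nor needed, are in the scene too. Leave any blue look-alike of the part that bears copper_collar_mid alone. Leave any red look-alike of the part that bears brass_collar_mid alone.

How it is judged:
On the way, in this order (a step that is already met when the one before it is completed fails the run):
1. the brass collar is on the post, flat on the seat (horizontal distance between brass_collar_mid and jig_seat below 0.012 m and z of brass_collar_mid in the frame of jig_seat between 0.008 and 0.014 m and angle between brass_collar_mid's own z axis and vertical below 0.15 rad), for 0.2 s.
2. the copper collar is on the post, flat on the brass one (horizontal distance between copper_collar_mid and jig_seat below 0.012 m and z of copper_collar_mid in the frame of jig_seat between 0.029 and 0.035 m and angle between copper_collar_mid's own z axis and vertical below 0.15 rad), for 0.2 s.
At the end, for the whole second after the job is handed in: Both collars are round the post, level within about 8 degrees, released and at rest: the brass one flat on the seat and the copper one flat on the brass one, each within 3 mm of its fully-home height and within 12 mm of the post's axis (sideways play on the post is fine) (all of step 1 and all of step 2 and linear speed of each of brass_collar, copper_collar below 0.02 m/s); the robot touches nothing.
It fails at once if the steel collar is moved more than 30 mm (distance of steel_collar_mid from where it was at the start of the episode above 0.03 m).
It fails at once if the brass collar is let fall on or beside the post (loose and faster than 0.7 m/s, a drop of over 25 mm) (horizontal distance between brass_collar_mid and jig_seat below 0.03 m and contact force between the fingers and brass_collar below 0.01 N and linear speed of brass_collar above 0.7 m/s).
It fails at once if the copper collar is let fall on or beside the post (loose and faster than 0.7 m/s, a drop of over 25 mm) (horizontal distance between copper_collar_mid and jig_seat below 0.03 m and contact force between the fingers and copper_collar below 0.01 N and linear speed of copper_collar above 0.7 m/s).
It also fails if it takes over 56 s, if anything falls off the work surface, if the arm or the gripper's body presses on something with over 40 N, if the wrist force passes 120 N, or if a joint passes its speed limit or range.

### The arm

A 6-joint arm with a two-finger parallel gripper is mounted at the origin on the work surface. World frame = base frame: x ahead of the robot, y to its left, z up, the work surface at z = 0. Lengths are in m, angles in rad, forces in N, time in s.
With the tool pointing down it reaches from about 0.4 to 0.825 m from the base axis. Payload 7 kg.
Tool frame: the origin (TCP) lies on the mounting face of the last link; the fingertips stand 178 mm ahead of it and the grasp point (between the pads) lies arm.grip_depth ahead of it (arm.grip_depth is the distance from the TCP to the grasp point, in m); z points along the fingers, y is the direction in which the jaws open and shut (so a half turn about z gives the same grasp; the last joint's range is limited). The gripper opens to 88 mm and grips with 3 to 60 N. Pads are 19 mm wide; open, the fingers measure 130 mm over their backs; the gripper's body (78 mm by 193 mm) begins 47 mm behind the grasp point.
Start: joints at [1.527, 0.359, 0.012, 0, -1.224, -0.288], TCP at [0.22, 0.638, 0.405] pointing down, gripper open.
Joint ranges: [-3.07, 3.07], [-1.43, 2.12], [-1.02, 1.25], [-3.03, 1.67], [-3.05, -0], [-3.03, 3.03]. Speed limits (rad/s): [2.39, 2.39, 3.01, 3.14, 3.14, 3.14].

### API

Orientations are given as [roll, pitch, yaw] about the fixed x, y, z axes, in that order (R = Rz(yaw) Ry(pitch) Rx(roll)).
In Python, from station import arm gives the robot as it stands.
- The arm moves only by the tool carry_out, never from a script. Its argument "targets" is a list that holds one entry, the list of rows, each a list of 7 numbers: the turn, a rotation vector about the tool's x, y, z in units of 8 degrees (1.0 is 8 degrees), then the shift along the tool's x, y, z in units of 2.5 cm (1.0 is 2.5 cm), then the opening, from -1 (shut) to 1 (fully open). A call has 1 to 20 rows; each row shifts and turns the commanded pose from where the row before left it, along the tool's axes as they then stand; what a row does not reach is not made up. A row lasts 1/8 s, in which the tool goes at most 62.5 mm and 10.7 degrees, less where a joint would pass 70% of its speed; a pose out of reach is approached as far as the arm can. A call with a number of a shift or a turn outside -1 to 1 is refused whole. A call with a gripper value outside its range is refused whole. The fingers move at their own pace and stop on an object; "squeeze" is the grip in N (left out, the last holds). Time passes only in rows, so rows that do not move let the fingers close. It gives the time, the measured TCP pose, the force and the opening at its end, in the units of the state.
- arm.get_state(): the state, without advancing time (a new reading comes with each control period).
- arm.grab_frame(name): name is "scene" or "top" or "wrist"; returns (picture, depth): 384x512x3 uint8, red, green, blue; 384x512 float32, m along the optical axis (not along the pixel's ray), 0 where there is no reading.
- arm.camera_model(name): a dict with "camera_matrix" (3x3 intrinsics, pixels), "world_from_camera" (4x4, takes a point from camera to world coordinates). Camera axes: x right, y down, z forward; pixel columns grow to the right and rows downward; lengths in m; the calibration is good to about 2 mm. A picture is of the moment at which its call begins: read the wrist's pose just before it. camera_model takes no time and is no camera call; for the wrist camera it gives the pose at the moment of the call.
- arm.job_done(): hands the job in, once; it reports no verdict.
Trained networks look in the newest picture that a camera, given by its name, has taken for a name from the list of things; names that differ only in an ending like _2 or _b are one class to them, and where a whole thing is asked for, a point or a joint stands for the part that bears it (a point fixed in the world has none). Each returns a list of dicts, best first, with "conf" (0 to 1); they miss things now and then, are a little off and sometimes report something else, mostly with a low value. They report only what shows in the picture. A call takes as long as a camera call. They do not tell look-alikes from the thing itself.
- arm.spot_in(camera, query): "point" ([row, column] in pixels, amid what is visible of it).
- arm.landmark_of(camera, query): "point" ([row, column] in pixels: a listed point, or the origin of a listed thing).
The state is a dict: "t": time; "q": joint angles; "qd": joint speeds; "joint_efforts": joint torques, N m; "eef_pos": TCP position; "ee_rot": TCP orientation; "force": force on the tool from outside, world axes, zero at the start; "moment": the same for the moment, N m; "width": finger opening in m.
Only numpy, scipy, OpenCV 4.12 (cv2) and the standard library are available. Lean on these libraries where they do the work, as an engineer would, in place of code of your own. Each camera call takes 0.05 s, during which the arm holds its last target.

## Working session

There is one attempt and no reset: what is moved stays moved. The work goes in short steps, Python scripts to look and compute and a tool call to move; the robot and the scene stay as the last step left them, time stands still between calls to the robot, and variables do not carry over. Pictures are saved under pics/ and viewed, and the job is handed in when it is done.

Besides the shell and the picture viewer there is one more tool, called as a command line: name --argument value ..., lists and objects as JSON in quotes. carry_out: Moves the arm, as the interface text tells. Its arguments: {"type":"object","properties":{"targets":{"type":"array"},"squeeze":{"type":"number"}},"required":["targets"]}

```bash
mkdir -p pics
cat > h.py <<'E'
import numpy as np, cv2
from station import arm
def cap(n,f):
    M=arm.camera_model(n); p,d=arm.grab_frame(n)
    cv2.imwrite('pics/'+f,p[:,:,::-1]); return p,d,M
def world(M,d,r,c,win=0):
    K=np.array(M["camera_matrix"]);T=np.array(M["world_from_camera"])
    z=d[r,c] if np.isscalar(r) else d[r,c]
    x=(c-K[0,2])/K[0,0]*z; y=(r-K[1,2])/K[1,1]*z
    return (T[:3,:3]@np.stack([x,y,z]).reshape(3,-1)).T+T[:3,3]
E
python3 - <<'E'
from h import *
np.set_printoptions(precision=4,suppress=True)
print(arm.get_state(), arm.grip_depth)
for n in ["top","scene","wrist"]:
    p,d,M=cap(n,n+"0.png")
    np.savez(n+"0.npz",p=p,d=d,K=M["camera_matrix"],T=M["world_from_camera"])
    for q in ["jig_seat","brass_collar_mid","copper_collar_mid","steel_collar_mid"]:
        print(n,q,[(np.round(a["point"]),round(a["conf"],2)) for a in arm.landmark_of(n,q)]) if n=="top" else 0
E
```

```text
{'t': 0.0, 'q': array([ 1.5271,  0.3594,  0.011 , -0.0003, -1.2241, -0.2881]), 'qd': array([-0.0001, -0.0003, -0.0001,  0.0014,  0.    , -0.0001]), 'joint_efforts': array([ -0.001 , -58.2711,  29.3067,   6.9976,   0.007 ,  -0.0002]), 'eef_pos': array([0.2198, 0.638 , 0.4037]), 'ee_rot': array([ 3.1399, -0.0002, -0.3319]), 'force': array([ 0.1175, -0.3513,  0.1975]), 'moment': array([0.0252, 0.0026, 0.018 ]), 'width': 0.08779924604088114} 0.1593
top jig_seat [(array([241., 284.]), 0.76)]
top brass_collar_mid [(array([245., 164.]), 0.77), (array([206., 146.]), 0.69)]
top copper_collar_mid [(array([213., 372.]), 0.74), (array([182., 359.]), 0.52)]
top steel_collar_mid [(array([166., 308.]), 0.55)]
```

View pics/top0.png

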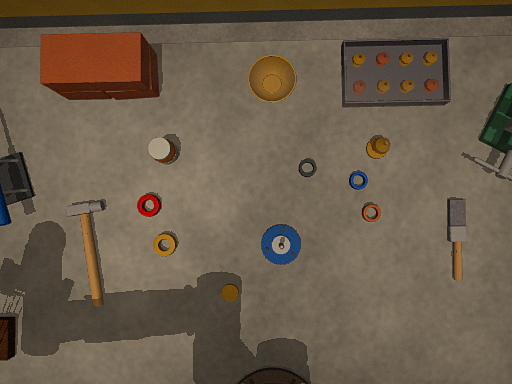

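View pics/scene0.png

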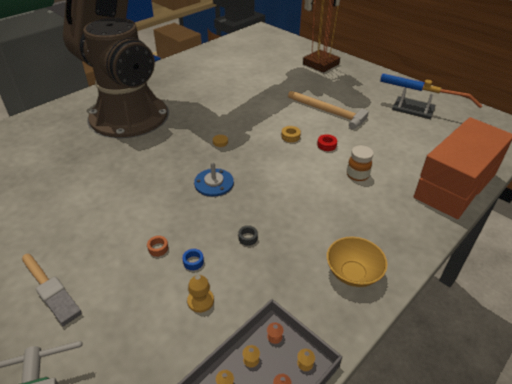

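View pics/wrist0.png

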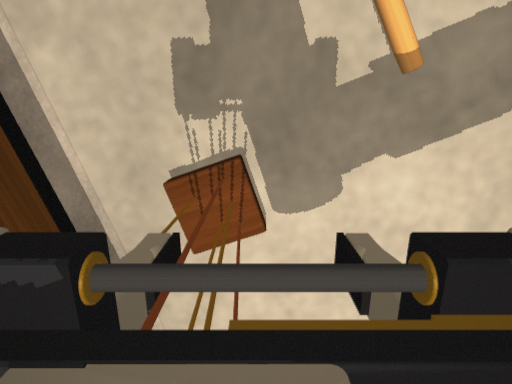

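The yellow ring at (row 245, col 164) is the brass candidate and the red one at (206, 149) its look-alike. The orange ring at (213, 372) is the copper candidate and the blue one at (181, 358) its look-alike. The dark grey ring at (168, 307) is the steel collar, and the blue-footed jig is at (244, 281). Next I'll confirm these in a crop and measure.

Run:
```python
from h import *
np.set_printoptions(precision=4,suppress=True)
z=np.load('top0.npz');p,d=z['p'],z['d'];M=dict(camera_matrix=z['K'],world_from_camera=z['T'])
print(M)
crops=[cv2.resize(p[r-30:r+30,c-30:c+30,::-1],(260,260),interpolation=cv2.INTER_CUBIC) for r,c in [(228,158),(198,366),(244,282)]]
cv2.imwrite('pics/crop0.png',np.hstack(crops))
R,C=np.mgrid[0:384,0:512]
P=world(M,d,R,C).reshape(384,512,3)
for n,(r,c),h in [("brass",(245,164),.022),("copper",(213,372),.02),("steel",(168,307),.02),("red",(205,149),.022),("blue",(180,358),.02)]:
    Q=P[r-16:r+17,c-16:c+17].reshape(-1,3); m=Q[:,2]>h-.006; Q=Q[m]
    (cx,cy),rad=cv2.minEnclosingCircle(Q[:,:2].astype(np.float32))
    print(n,len(Q),Q.mean(0),(cx,cy),rad,Q.min(0),Q.max(0))
Q=P[215:275,250:312].reshape(-1,3)
for lo,hi in [(.006,.014),(.0145,.022),(.04,.09)]:
    q=Q[(Q[:,2]>lo)&(Q[:,2]<hi)]
    print("jig",lo,len(q),q.mean(0) if len(q) else 0,cv2.minEnclosingCircle(q[:,:2].astype(np.float32)) if len(q) else 0)
print(np.median(P[120:140,200:240].reshape(-1,3),axis=0))
```

```text
{'camera_matrix': array([[372.029,   0.   , 261.405],
       [  0.   , 372.029, 195.418],
       [  0.   ,   0.   ,   1.   ]]), 'world_from_camera': array([[-0.0152, -0.999 ,  0.0412,  0.5073],
       [-0.9997,  0.016 ,  0.0174,  0.0021],
       [-0.0181, -0.0409, -0.999 ,  0.9484],
       [ 0.    ,  0.    ,  0.    ,  1.    ]])}
brass 298 [0.4278 0.2599 0.0321] (0.4642722010612488, 0.14609824120998383) 0.15034417808055878 [0.4009 0.0021 0.0162] [0.5073 0.2904 0.9484]
copper 153 [ 0.4984 -0.247   0.0447] (0.4997815489768982, -0.13636833429336548) 0.13881602883338928 [ 0.4776 -0.2749  0.0142] [0.5199 0.0021 0.9484]
steel 145 [ 0.6087 -0.0923  0.0654] (0.5686029195785522, -0.05506972596049309) 0.08396092057228088 [ 0.5073 -0.1192  0.014 ] [0.6349 0.0021 0.9484]
red 298 [0.5253 0.3016 0.0258] (0.5156121253967285, 0.16653236746788025) 0.1646985560655594 [0.4984 0.0021 0.0161] [0.5535 0.3309 0.9484]
blue 146 [ 0.5781 -0.2194  0.0397] (0.5459578633308411, -0.12137015908956528) 0.12952560186386108 [ 0.5073 -0.2452  0.0153] [0.6001 0.0021 0.9484]
jig 0.006 917 [ 0.4232 -0.0271  0.011 ] ((0.42032021284103394, -0.016164973378181458), 0.09409742057323456)
jig 0.0145 272 [ 0.4224 -0.028   0.0186] ((0.4212731122970581, -0.028554728254675865), 0.04685975983738899)
jig 0.04 20 [ 0.4238 -0.0267  0.0631] ((0.42113226652145386, -0.02681998908519745), 0.005383216310292482)
[0.7175 0.1229 0.0013]
```

View pics/crop0.png

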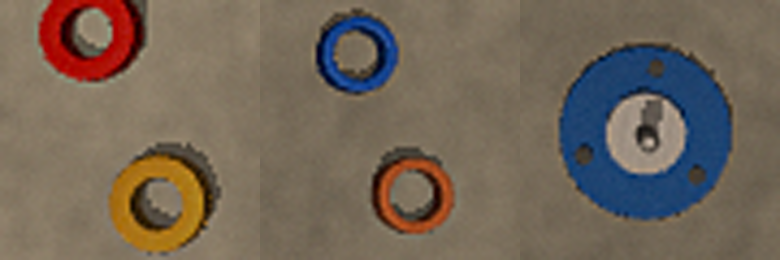

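```bash
cat >> h.py <<'E'
def toolshift(goal_tcp,st=None):
    """goal tcp world -> shift in tool axes in units of 25mm"""
    from scipy.spatial.transform import Rotation as R
    st=st or arm.get_state()
    A=R.from_euler('xyz',st['ee_rot']).as_matrix()
    return A.T@(np.array(goal_tcp)-st['eef_pos'])/.025
E
python3 - <<'E'
from h import *
from scipy.optimize import least_squares
np.set_printoptions(precision=4,suppress=True)
z=np.load('top0.npz');p,d=z['p'],z['d'];M=dict(camera_matrix=z['K'],world_from_camera=z['T'])
R,C=np.mgrid[0:384,0:512]
P=world(M,d,R,C).reshape(384,512,3); P[d==0]=np.nan
def fit(Q):
    c=cv2.minEnclosingCircle(Q[:,:2].astype(np.float32)); return np.array(c[0]),c[1]
for n,(r,c),h in [("brass",(245,164),.022),("copper",(213,372),.02),("steel",(168,307),.02)]:
    Q=P[r-16:r+17,c-16:c+17].reshape(-1,3); Q=Q[(Q[:,2]>h-.005)&(Q[:,2]<h+.008)]
    print(n,len(Q),np.median(Q[:,2]),Q.mean(0),fit(Q))
Q=P[215:275,250:312].reshape(-1,3)
for lo,hi in [(.006,.0135),(.016,.022),(.05,.09)]:
    q=Q[(Q[:,2]>lo)&(Q[:,2]<hi)&(np.hypot(Q[:,0]-.421,Q[:,1]+.028)<.055)]
    print("jig",lo,len(q),q.mean(0),fit(q))
print(toolshift([.428,.26,.30]))
E
```

```text
brass 291 0.022944315718097852 [0.4269 0.2627 0.0228] (array([0.4272, 0.2629]), 0.027846703305840492)
copper 146 0.020758557559632795 [ 0.4983 -0.2539  0.0206] (array([ 0.4984, -0.2539]), 0.02200339175760746)
steel 135 0.020770388023907738 [ 0.6139 -0.097   0.0207] (array([ 0.6137, -0.0976]), 0.021932069212198257)
jig 0.006 865 [ 0.4232 -0.0274  0.0109] (array([ 0.4225, -0.0275]), 0.05008837208151817)
jig 0.016 237 [ 0.4221 -0.0275  0.0191] (array([ 0.4253, -0.0286]), 0.043263375759124756)
jig 0.05 18 [ 0.4235 -0.0269  0.0655] (array([ 0.4211, -0.0268]), 0.005383216310292482)
[12.7993 11.5871  4.1819]
```

The crop confirms it: yellow is brass and orange is copper, with red and blue as the look-alikes. The fitted diameters of 56 and 44 mm match. I'm moving over the brass ring now.

carry_out --targets '[[[0,0,0,0.9,0.8,0,1],[0,0,0,0.9,0.8,0,1],[0,0,0,0.9,0.8,0,1],[0,0,0,0.9,0.8,0,1],[0,0,0,0.9,0.8,0,1],[0,0,0,0.9,0.8,0,1],[0,0,0,0.9,0.8,0,1],[0,0,0,0.9,0.8,0,1],[0,0,0,0.9,0.8,0,1],[0,0,0,0.9,0.8,0,1],[0,0,0,0.9,0.8,0,1],[0,0,0,0.9,0.8,0.5,1],[0,0,0,0.9,0.8,0.9,1],[0,0,0,0.9,0.9,0.9,1],[0,0,0,0,0,0.9,1],[0,0,0,0,0,0.9,1],[0,0,0,0,0,0,1]]]' --squeeze 20

```text
t: 2.48
eef_pos: [0.4255, 0.2671, 0.3009]
ee_rot: [3.139, 0.001, -0.333]
force: [-0.6, -0.0, -0.1]
width: 0.0874
```

Run:
```python
from h import *
np.set_printoptions(precision=4,suppress=True)
s=arm.get_state(); print(s['t'],s['eef_pos'],s['ee_rot'],s['q'],s['force'])
print(toolshift([.4271,.2628,.182]))
p,d,M=cap("wrist","wrist1.png")
R,C=np.mgrid[0:384,0:512]; P=world(M,d,R,C).reshape(-1,3); P[d.ravel()==0]=np.nan
Q=P[(np.hypot(P[:,0]-.427,P[:,1]-.263)<.04)&(abs(P[:,2]-.022)<.005)]
print(len(Q), cv2.minEnclosingCircle(Q[:,:2].astype(np.float32)) if len(Q) else 0)
```

```text
2.475 [0.4255 0.2671 0.3009] [ 3.1386  0.0011 -0.3326] [ 0.9522  0.1733 -0.5039 -0.0003 -0.8969  0.2862] [-0.6308 -0.002  -0.101 ]
[0.1228 0.1274 4.7574]
2153 ((0.4278886616230011, 0.2634556293487549), 0.02804984524846077)
```

View pics/wrist1.png

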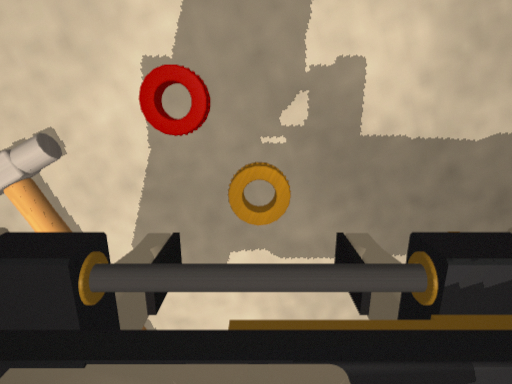

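The wrist view shows the beaded yellow ring at (193, 259), centred between the jaws. Its position agrees with the top camera to within 1 mm. I'll descend and grip.

carry_out --targets '[[[0,0,0,0.12,0.12,0.9,1],[0,0,0,0,0,0.9,1],[0,0,0,0,0,0.9,1],[0,0,0,0,0,0.9,1],[0,0,0,0,0,0.7,1],[0,0,0,0,0,0.4,1],[0,0,0,0,0,0,1],[0,0,0,0,0,0,-1],[0,0,0,0,0,0,-1],[0,0,0,0,0,0,-1],[0,0,0,0,0,0,-1],[0,0,0,0,0,0,-1]]]' --squeeze 25

```text
t: 4.03
eef_pos: [0.4276, 0.2646, 0.1849]
ee_rot: [-3.141, -0.0, -0.332]
force: [-1.0, -0.4, 5.2]
width: 0.0558
```

carry_out --targets '[[[0,0,0,0,0,-0.4,-1],[0,0,0,0,0,-0.8,-1],[0,0,0,0,0,-0.9,-1],[0,0,0,0,0,-0.9,-1],[0,0,0,0,0,-0.9,-1],[0,0,0,0,0,-0.5,-1],[0,0,0,0,0,0,-1]]]'

```text
t: 4.9
eef_pos: [0.4275, 0.2647, 0.2953]
ee_rot: [-3.14, -0.0, -0.332]
force: [-1.2, -0.1, -4.3]
width: 0.0556
```

Run:
```python
from h import *
np.set_printoptions(precision=4,suppress=True)
s=arm.get_state(); print(s['t'],s['eef_pos'],s['ee_rot'],s['force'],s['width'])
print(toolshift([.4227,-.0273,s['eef_pos'][2]]))
p,d,M=cap("wrist","wrist2.png")
R,C=np.mgrid[0:384,0:512]; P=world(M,d,R,C).reshape(-1,3); P[d.ravel()==0]=np.nan
m=(np.hypot(*(P[:,:2]-s['eef_pos'][:2]).T)<.05)&(P[:,2]>.08)&(P[:,2]<.2)
rgb=p.reshape(-1,3).astype(int); m&=(rgb[:,0]-rgb[:,2]>60)
Q=P[m]; print(len(Q),Q.mean(0),Q.min(0),Q.max(0),np.percentile(Q[:,2],[5,50,95])) if len(Q) else 0
```

```text
4.9 [0.4275 0.2647 0.2953] [-3.1401 -0.0003 -0.3319] [-1.2227 -0.1278 -4.3305] 0.055574616710055334
[ 3.6232 11.1047 -0.0157]
5289 [0.4386 0.2604 0.1357] [0.4002 0.2225 0.1116] [0.4721 0.2899 0.2   ] [0.1198 0.1321 0.1958]
```

View pics/wrist2.png

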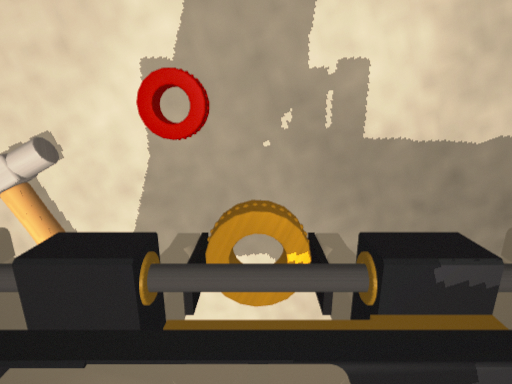

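The ring is held, with its centre around (253, 259), and it looks level. I'll carry it over the post with its bottom at about 0.11 m, which clears the 0.068 m tip.

carry_out --targets '[[[0,0,0,0.1,0.4,0,-1],[0,0,0,0.3,0.8,0,-1],[0,0,0,0.3,0.9,0,-1],[0,0,0,0.3,0.9,0,-1],[0,0,0,0.3,0.9,0,-1],[0,0,0,0.3,0.9,0,-1],[0,0,0,0.3,0.9,0,-1],[0,0,0,0.3,0.9,0,-1],[0,0,0,0.3,0.9,0,-1],[0,0,0,0.3,0.9,0,-1],[0,0,0,0.3,0.9,0,-1],[0,0,0,0.3,0.9,0,-1],[0,0,0,0.3,0.6,0,-1],[0,0,0,0.2,0.2,0,-1],[0,0,0,0,0,0,-1],[0,0,0,0,0,0,-1]]]'

```text
t: 6.95
eef_pos: [0.43, -0.027, 0.2947]
ee_rot: [-3.141, 0.0, -0.332]
force: [0.8, -0.1, -3.9]
width: 0.0554
```

```bash
cat > chk.py <<'E'
from h import *
import sys
from scipy.optimize import least_squares
np.set_printoptions(precision=4,suppress=True)
f=sys.argv[1]
s=arm.get_state(); print(s['t'],s['eef_pos'],s['ee_rot'],s['force'],s['width'])
print("shift",toolshift([.4227,-.0273,s['eef_pos'][2]]))
p,d,M=cap("wrist",f+".png"); cap("scene",f+"s.png")
R,C=np.mgrid[0:384,0:512]; P=world(M,d,R,C).reshape(-1,3); P[d.ravel()==0]=np.nan
rgb=p.reshape(-1,3).astype(int)
blue=(rgb[:,2]-rgb[:,0]>50)&(abs(P[:,2]-.01)<.005)
q=P[blue]; print("foot px",len(q))
# foot edge ring
if len(q)>100:
    (c,r)=cv2.minEnclosingCircle(q[:,:2].astype(np.float32)); print("foot circle",c,r)
E
python3 chk.py w3
python3 -c "
import cv2,numpy as np
a=cv2.imread('pics/w3.png');b=cv2.imread('pics/w3s.png')[100:240,130:310]
cv2.imwrite('pics/w3c.png',cv2.resize(b,None,fx=4,fy=4,interpolation=3))"
```

```text
6.95 [ 0.43   -0.027   0.2947] [-3.1415  0.     -0.3319] [ 0.8273 -0.0873 -3.9189] 0.055414706476752965
shift [-0.2742  0.1061 -0.    ]
foot px 4907
foot circle (0.42335984110832214, -0.0274594034999609) 0.04994894564151764
```

View pics/w3.png

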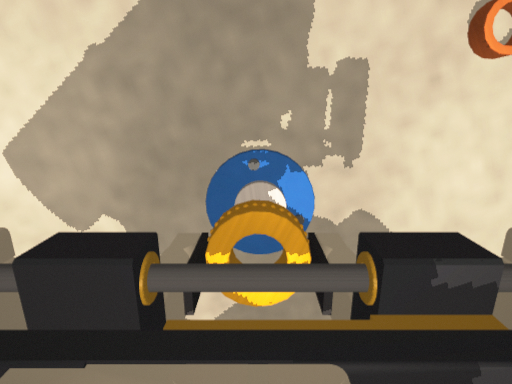

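View pics/w3c.png

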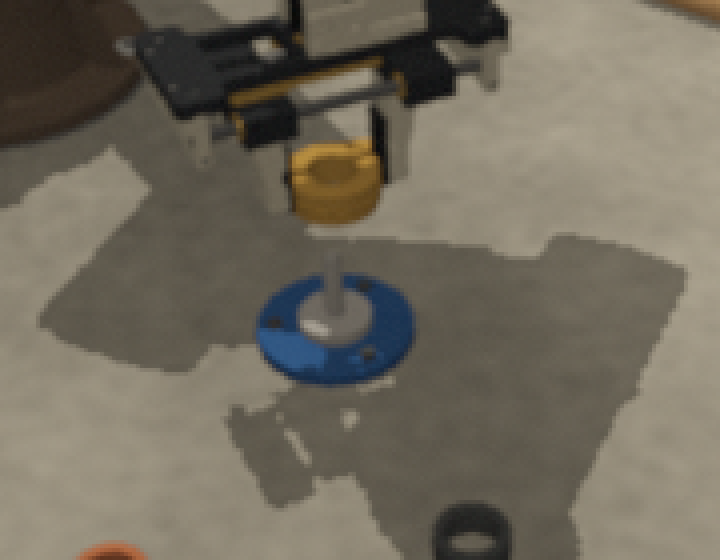

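The foot measures (0.4234, −0.0275) in the wrist view, which agrees with the top camera. I'll correct by −7 mm / +2.5 mm and start lowering.

carry_out --targets '[[[0,0,0,-0.26,0.1,0,-1],[0,0,0,0,0,0,-1],[0,0,0,0,0,0.4,-1],[0,0,0,0,0,0.5,-1],[0,0,0,0,0,0.5,-1],[0,0,0,0,0,0.4,-1],[0,0,0,0,0,0.2,-1],[0,0,0,0,0,0,-1]]]'

```text
t: 8.05
eef_pos: [0.4232, -0.0274, 0.2443]
ee_rot: [3.141, 0.001, -0.332]
force: [0.4, -0.3, -3.3]
width: 0.0555
```

```bash
python3 chk.py w4
python3 -c "
import cv2,numpy as np
a=cv2.imread('pics/w4.png')[130:330,130:390];b=cv2.imread('pics/w4s.png')[120:220,150:280]
cv2.imwrite('pics/w4c.png',np.hstack([cv2.resize(x,(390,300),interpolation=3) for x in (a,b)]))"
```

```text
8.05 [ 0.4232 -0.0274  0.2443] [ 3.1409  0.0007 -0.3318] [ 0.4399 -0.2978 -3.2932] 0.05545271866019655
shift [-0.0189  0.0022  0.    ]
foot px 6726
foot circle (0.423909455537796, -0.027584649622440338) 0.0494280681014061
```

View pics/w4c.png

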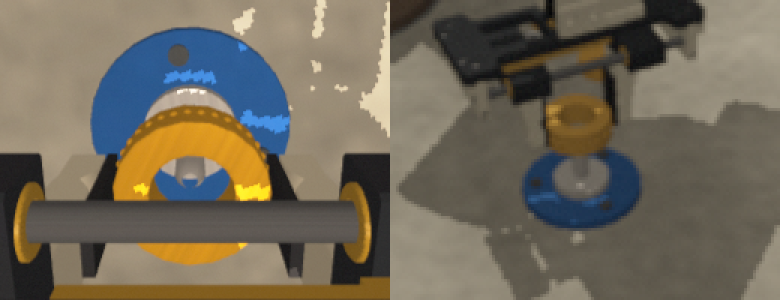

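The post tip shows inside the ring's hole, centred across the jaws, and no side force has built up. I'll lower almost home.

carry_out --targets '[[[0,0,0,0,0,0.3,-1],[0,0,0,0,0,0.4,-1],[0,0,0,0,0,0.4,-1],[0,0,0,0,0,0.3,-1],[0,0,0,0,0,0.15,-1],[0,0,0,0,0,0.05,-1],[0,0,0,0,0,0,-1],[0,0,0,0,0,0,-1]]]'

```text
t: 9.15
eef_pos: [0.4233, -0.0273, 0.2049]
ee_rot: [-3.141, -0.0, -0.332]
force: [0.9, -0.4, -3.9]
width: 0.0553
```

carry_out --targets '[[[0,0,0,0,0,0.06,-1],[0,0,0,0,0,0.04,-1],[0,0,0,0,0,0,-1]]]'

```text
t: 9.52
eef_pos: [0.4233, -0.0273, 0.2029]
ee_rot: [-3.141, -0.001, -0.331]
force: [-3.4, 1.6, 9.9]
width: 0.0555
```

Contact with the seat at the expected height: the force went from −4 N to +10 N. I'll release and rise straight up.

carry_out --targets '[[[0,0,0,0,0,0,1],[0,0,0,0,0,0,1],[0,0,0,0,0,0,1],[0,0,0,0,0,0,1],[0,0,0,0,0,-0.4,1],[0,0,0,0,0,-0.8,1],[0,0,0,0,0,-0.9,1],[0,0,0,0,0,-0.9,1],[0,0,0,0,0,-0.9,1],[0,0,0,0,0,-0.1,1],[0,0,0,0,0,0,1]]]'

```text
t: 10.9
eef_pos: [0.423, -0.0274, 0.3023]
ee_rot: [-3.141, -0.0, -0.332]
force: [-0.4, -0.3, 0.6]
width: 0.0873
```

```bash
python3 chk.py w5
python3 - <<'E'
from h import *
np.set_printoptions(precision=4,suppress=True)
s=arm.get_state(); print(toolshift([.4984,-.2539,s['eef_pos'][2]]))
a=cv2.imread('pics/w5.png')[100:300,130:390];b=cv2.imread('pics/w5s.png')[120:220,150:280]
cv2.imwrite('pics/w5c.png',np.hstack([cv2.resize(x,(390,300),interpolation=3) for x in (a,b)]))
M=arm.camera_model("wrist");p,d=arm.grab_frame("wrist")
R,C=np.mgrid[0:384,0:512]; P=world(M,d,R,C).reshape(-1,3); P[d.ravel()==0]=np.nan
rgb=p.reshape(-1,3).astype(int)
Q=P[(np.hypot(P[:,0]-.423,P[:,1]+.027)<.04)&(abs(P[:,2]-.04)<.006)&(rgb[:,0]-rgb[:,2]>60)]
print(len(Q),np.median(Q[:,2]),cv2.minEnclosingCircle(Q[:,:2].astype(np.float32)))
E
```

```text
10.9 [ 0.423  -0.0274  0.3023] [-3.1411 -0.0003 -0.3319] [-0.4385 -0.2547  0.6453] 0.0872796552313464
shift [-0.0115 -0.0003 -0.    ]
foot px 4596
foot circle (0.42333999276161194, -0.027418112382292747) 0.04970790818333626
[ 5.8089  7.5778 -0.0008]
2420 0.039808409979529724 ((0.4238882064819336, -0.027866197749972343), 0.02794944867491722)
```

View pics/w5c.png

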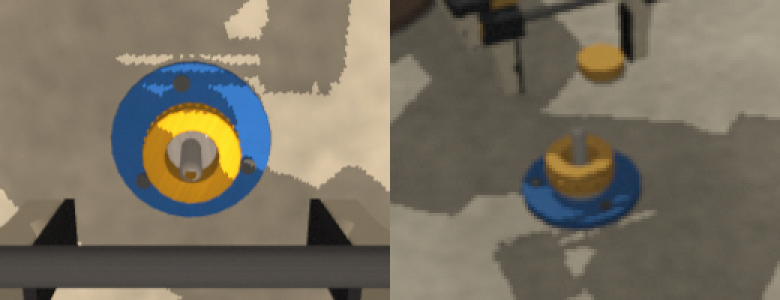

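The brass collar is home and flat: top face at 0.0398 m (0.040 expected), off-axis by less than 1 mm. Next I'll go to the copper collar.

carry_out --targets '[[[0,0,0,0.6,0.8,0,1],[0,0,0,0.7,0.9,0,1],[0,0,0,0.7,0.9,0,1],[0,0,0,0.7,0.9,0,1],[0,0,0,0.7,0.9,0,1],[0,0,0,0.7,0.9,0,1],[0,0,0,0.7,0.9,0,1],[0,0,0,0.7,0.9,0,1],[0,0,0,0.3,0.5,0,1],[0,0,0,0,0,0,1],[0,0,0,0,0,0,1]]]'

```text
t: 12.42
eef_pos: [0.4981, -0.2538, 0.3018]
ee_rot: [-3.142, 0.001, -0.332]
force: [0.0, 0.3, 0.4]
width: 0.0875
```

Run:
```python
from h import *
np.set_printoptions(precision=4,suppress=True)
s=arm.get_state(); print(s['t'],s['eef_pos'],s['ee_rot'],s['force'])
p,d,M=cap("wrist","w6.png")
R,C=np.mgrid[0:384,0:512]; P=world(M,d,R,C).reshape(-1,3); P[d.ravel()==0]=np.nan
Q=P[(np.hypot(P[:,0]-.498,P[:,1]+.254)<.035)&(abs(P[:,2]-.02)<.005)]
c=cv2.minEnclosingCircle(Q[:,:2].astype(np.float32)); print(len(Q),c,np.median(Q[:,2]))
print(toolshift([c[0][0],c[0][1],.1835]),toolshift([.4984,-.2539,.1835]))
```

```text
12.425 [ 0.4981 -0.2538  0.3018] [-3.1416  0.0008 -0.3319] [0.0491 0.3184 0.4402]
998 ((0.49942776560783386, -0.25412717461586), 0.022076094523072243) 0.01968724136681982
[0.058  0.0013 4.7408] [0.0162 0.0061 4.7409]
```

View pics/w6.png

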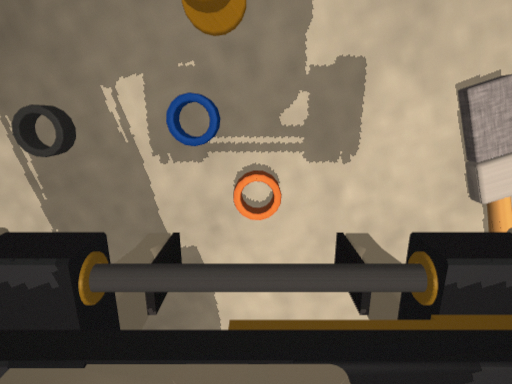

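The orange copper ring is at (195, 257), centred. The blue look-alike at (119, 193) clears the finger path by about 30 mm. I'll descend and grip.

carry_out --targets '[[[0,0,0,0.04,0,0.9,1],[0,0,0,0,0,0.9,1],[0,0,0,0,0,0.9,1],[0,0,0,0,0,0.9,1],[0,0,0,0,0,0.7,1],[0,0,0,0,0,0.4,1],[0,0,0,0,0,0,1],[0,0,0,0,0,0,-1],[0,0,0,0,0,0,-1],[0,0,0,0,0,0,-1],[0,0,0,0,0,0,-1],[0,0,0,0,0,0,-1],[0,0,0,0,0,0,-1]]]' --squeeze 20

```text
t: 14.1
eef_pos: [0.4993, -0.2546, 0.1848]
ee_rot: [-3.142, -0.0, -0.332]
force: [-0.6, 0.3, 1.4]
width: 0.0431
```

carry_out --targets '[[[0,0,0,0,0,-0.4,-1],[0,0,0,0,0,-0.8,-1],[0,0,0,0,0,-0.9,-1],[0,0,0,0,0,-0.9,-1],[0,0,0,0,0,-0.9,-1],[0,0,0,0,0,-0.6,-1],[0,0,0,0,0,0,-1]]]'

```text
t: 14.98
eef_pos: [0.4996, -0.2546, 0.2983]
ee_rot: [-3.141, -0.002, -0.332]
force: [-0.4, 0.4, -2.2]
width: 0.0432
```

Run:
```python
from h import *
np.set_printoptions(precision=4,suppress=True)
s=arm.get_state(); print(s['t'],s['eef_pos'],s['ee_rot'],s['force'],s['width'])
p,d,M=cap("wrist","w7.png")
print(toolshift([.423,-.0275,s['eef_pos'][2]]))
```

```text
14.975 [ 0.4996 -0.2546  0.2983] [-3.1412 -0.0023 -0.3318] [-0.3974  0.4248 -2.1663] 0.04317478445102815
[-5.8398 -7.5907 -0.044 ]
```

View pics/w7.png

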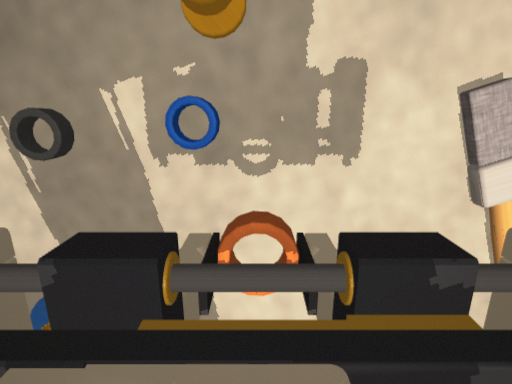

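The copper ring is held level at around (252, 258), and the blue and steel rings are undisturbed. I'll carry it over the post.

carry_out --targets '[[[0,0,0,-0.3,-0.4,0,-1],[0,0,0,-0.6,-0.8,0,-1],[0,0,0,-0.7,-0.9,0,-1],[0,0,0,-0.7,-0.9,0,-1],[0,0,0,-0.7,-0.9,0,-1],[0,0,0,-0.7,-0.9,0,-1],[0,0,0,-0.7,-0.9,0,-1],[0,0,0,-0.7,-0.9,0,-1],[0,0,0,-0.5,-0.6,0,-1],[0,0,0,-0.24,-0.39,0,-1],[0,0,0,0,0,0,-1],[0,0,0,0,0,0,-1]]]'

```text
t: 16.52
eef_pos: [0.4232, -0.0278, 0.297]
ee_rot: [3.141, 0.0, -0.332]
force: [0.4, -0.0, -1.4]
width: 0.0432
```

```bash
sed -i 's/\.4227,-.0273/.4230,-.0275/' chk.py; python3 chk.py w8
python3 -c "
import cv2,numpy as np
a=cv2.imread('pics/w8.png')[130:330,130:390];b=cv2.imread('pics/w8s.png')[120:220,150:280]
cv2.imwrite('pics/w8c.png',np.hstack([cv2.resize(x,(390,300),interpolation=3) for x in (a,b)]))"
```

```text
16.525 [ 0.4232 -0.0278  0.297 ] [ 3.1412  0.0003 -0.3318] [ 0.3963 -0.0403 -1.3573] 0.043188708194546045
shift [-0.0103 -0.0091  0.    ]
foot px 4387
foot circle (0.4235626757144928, -0.027335308492183685) 0.04962093010544777
```

View pics/w8c.png

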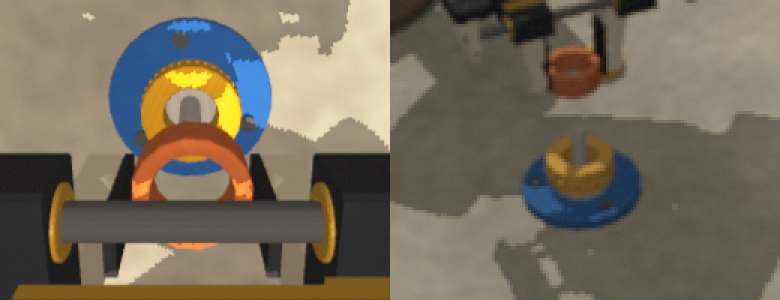

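The copper ring is over the post, with the command within 0.5 mm of the axis. I'll lower it to just above home.

carry_out --targets '[[[0,0,0,0,0,0.4,-1],[0,0,0,0,0,0.5,-1],[0,0,0,0,0,0.5,-1],[0,0,0,0,0,0.4,-1],[0,0,0,0,0,0.4,-1],[0,0,0,0,0,0.3,-1],[0,0,0,0,0,0.2,-1],[0,0,0,0,0,0.05,-1],[0,0,0,0,0,0,-1],[0,0,0,0,0,0,-1]]]'

```text
t: 17.88
eef_pos: [0.4232, -0.0276, 0.2287]
ee_rot: [-3.141, -0.001, -0.332]
force: [0.1, -0.6, -1.8]
width: 0.0429
```

carry_out --targets '[[[0,0,0,0,0,0.08,-1],[0,0,0,0,0,0.05,-1],[0,0,0,0,0,0.04,-1],[0,0,0,0,0,0,-1]]]'

```text
t: 18.38
eef_pos: [0.4231, -0.0276, 0.2246]
ee_rot: [3.141, -0.0, -0.332]
force: [-3.3, 1.0, 8.3]
width: 0.043
```

Contact at the predicted height, so I'll release and withdraw.

carry_out --targets '[[[0,0,0,0,0,0,1],[0,0,0,0,0,0,1],[0,0,0,0,0,0,1],[0,0,0,0,0,0,1],[0,0,0,0,0,0,1],[0,0,0,0,0,-0.4,1],[0,0,0,0,0,-0.8,1],[0,0,0,0,0,-0.9,1],[0,0,0,0,0,-0.9,1],[0,0,0,0,0,-0.9,1],[0,0,0,0,0,-0.3,1],[0,0,0,0,0,0,1]]]'

```text
t: 19.88
eef_pos: [0.423, -0.0276, 0.3295]
ee_rot: [-3.141, -0.001, -0.332]
force: [0.7, -0.0, -0.6]
width: 0.088
```

Run:
```python
from h import *
np.set_printoptions(precision=4,suppress=True)
s=arm.get_state(); print(s['t'],s['eef_pos'],s['force'],s['width'])
p,d,M=cap("wrist","w9.png"); cap("scene","w9s.png")
R,C=np.mgrid[0:384,0:512]; P=world(M,d,R,C).reshape(-1,3); P[d.ravel()==0]=np.nan
rgb=p.reshape(-1,3).astype(int)
for n,h in(("copper",.06),("brass",.04)):
    Q=P[(np.hypot(P[:,0]-.423,P[:,1]+.027)<.04)&(abs(P[:,2]-h)<.005)&(rgb[:,0]-rgb[:,2]>40)]
    A=np.c_[Q[:,:2],np.ones(len(Q))]; k=np.linalg.lstsq(A,Q[:,2],rcond=None)[0]
    print(n,len(Q),np.median(Q[:,2]),cv2.minEnclosingCircle(Q[:,:2].astype(np.float32)),"slope",k[:2])
a=cv2.imread('pics/w9.png')[100:300,130:390];b=cv2.imread('pics/w9s.png')[120:220,150:280]
cv2.imwrite('pics/w9c.png',np.hstack([cv2.resize(x,(390,300),interpolation=3) for x in (a,b)]))
```

```text
19.875 [ 0.423  -0.0276  0.3295] [ 0.6967 -0.0428 -0.6353] 0.08799640173261607
copper 1085 0.05970514027553264 ((0.4229443371295929, -0.028018441051244736), 0.022024476900696754) slope [-0.0029 -0.001 ]
brass 917 0.03976369041231337 ((0.4237816333770752, -0.027985235676169395), 0.02792026661336422) slope [ 0.0009 -0.    ]
```

View pics/w9c.png

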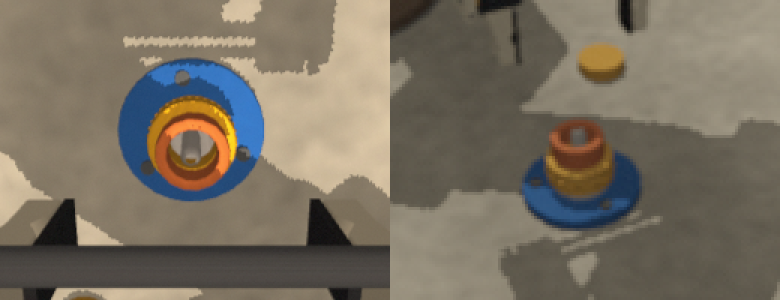

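Both collars are stacked round the post, level and at home height, and the gripper is clear. I'll hand the job in.

```bash
python3 -c "
from station import arm
print(arm.job_done())"
```

```text
the job is handed in; nothing more can be done
None
```

I threaded the brass collar down onto the seat, then the copper collar on top of it. Each was lowered in the grip until it touched home, then released. I handed the job in at about 20 s.

- **Seating:** In the last wrist picture the brass top is at 39.8 mm and the copper top at 59.7 mm (40 and 60 mm expected). Both are level to within about 0.003 rad and within about 1 mm of the post's axis.
- **Gripper:** It was open, about 100 mm above the stack, with no contact force beyond sensor noise.
- **Other parts:** I never reached for the steel collar or the red and blue look-alikes. I did not re-measure the steel collar at the end; it looked undisturbed in the wrist picture just after I lifted the copper collar.

No check failed, and the camera measurements agreed to about 1 mm.

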